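Sort the laundromat stock into its display trays

TASK

Sort the five laundry products standing on the table into the trays of their own colour: both blue-capped spray cans in the blue tray, both orange tablet cartons in the orange tray and the green softener bottle in the green tray, each standing upright on the tray floor. Set them down gently without dropping or knocking any over, leave the mug and the yellow token cup where they are, and let go of everything at the end.

Things in the scene. Friction and masses are not known exactly. Their poses are not given: they have to be found in the camera images.
- spray_a: Spray can, an upright cylinder 50 mm across and 150 mm tall: white with a blue label band, and a blue cap 47 mm across that forms the top from 111 to 150 mm (all blue from above). About 220 g, stands upright on the table. Origin: centre of its underside, z up along the can. There are two alike, spray_a and spray_b.
- spray_b: Spray can, an upright cylinder 50 mm across and 150 mm tall: white with a blue label band, and a blue cap 47 mm across that forms the top from 111 to 150 mm (all blue from above). About 220 g, stands upright on the table. Origin: centre of its underside, z up along the can. There are two alike, spray_a and spray_b.
- carton_a: Carton of detergent tablets, an upright orange box 42 mm (its x) by 60 mm (its y) by 120 mm tall, white panels on the two wide faces, orange top with a thin brown seam along its y. About 250 g, stands upright. Origin: centre of its underside, z up. There are two alike, carton_a and carton_b.
- carton_b: Carton of detergent tablets, an upright orange box 42 mm (its x) by 60 mm (its y) by 120 mm tall, white panels on the two wide faces, orange top with a thin brown seam along its y. About 250 g, stands upright. Origin: centre of its underside, z up. There are two alike, carton_a and carton_b.
- softener: Softener bottle, upright and round: green body 64 mm across up to 75 mm high with a white label band, tapering to 48 mm at 94 mm, and a straight green measuring cap 45 mm across from 94 to 150 mm (all green from above). About 280 g, stands upright. Origin: centre of its underside, z up along the bottle.
- tray_blue: Blue open display tray, fixed to the table, 98 mm (its x) by 188 mm (its y) outside, 25 mm high, walls and floor 4 mm thick, so 90 by 180 mm inside, without dividers. Origin: centre of its underside, so its inner floor is 4 mm above the origin; z up. Products for it: the two spray cans.
- tray_orange: Orange open display tray, fixed to the table, 98 mm (its x) by 188 mm (its y) outside, 25 mm high, walls and floor 4 mm thick, so 90 by 180 mm inside, without dividers. Origin: centre of its underside, so its inner floor is 4 mm above the origin; z up. Products for it: the two cartons.
- tray_green: Green open display tray, fixed to the table, 98 mm (its x) by 188 mm (its y) outside, 25 mm high, walls and floor 4 mm thick, so 90 by 180 mm inside, without dividers. Origin: centre of its underside, so its inner floor is 4 mm above the origin; z up. Products for it: the softener bottle.
- mug: White ceramic mug, 76 mm across and 85 mm high with a handle on its +y side, beyond the trays; not to be disturbed. Origin: centre of its underside, z up.
- token_cup: Empty yellow plastic cup for machine tokens, 64 mm across and 60 mm high, beyond the trays; not to be disturbed. Origin: centre of its underside, z up.
Mind the look-alikes: they are no part of the job. Leave any pink look-alike of the carton_b alone.

How it is judged:
At the end, for the whole second after the job is handed in: Each product is in the tray of its colour, released and at rest: centre of its underside within the inner walls (45 mm along tray x, 90 mm along tray y from its centre) and under 10 mm above the tray's underside (standing on the floor), upright within 0.12 rad, below 0.02 m/s and 0.2 rad/s (x of spray_a in the frame of tray_blue between -0.045 and 0.045 m and y of spray_a in the frame of tray_blue between -0.09 and 0.09 m and z of spray_a in the frame of tray_blue between 0 and 0.01 m and angle between each of spray_a, spray_b, carton_a, carton_b, softener's own z axis and vertical below 0.12 rad and linear speed of each of spray_a, spray_b, carton_a, carton_b, softener below 0.02 m/s and angular speed of each of spray_a, spray_b, carton_a, carton_b, softener below 0.2 rad/s and contact force between the fingers and spray_a below 0.1 N and x of spray_b in the frame of tray_blue between -0.045 and 0.045 m and y of spray_b in the frame of tray_blue between -0.09 and 0.09 m and z of spray_b in the frame of tray_blue between 0 and 0.01 m and contact force between the fingers and spray_b below 0.1 N and x of carton_a in the frame of tray_orange between -0.045 and 0.045 m and y of carton_a in the frame of tray_orange between -0.09 and 0.09 m and z of carton_a in the frame of tray_orange between 0 and 0.01 m and contact force between the fingers and carton_a below 0.1 N and x of carton_b in the frame of tray_orange between -0.045 and 0.045 m and y of carton_b in the frame of tray_orange between -0.09 and 0.09 m and z of carton_b in the frame of tray_orange between 0 and 0.01 m and contact force between the fingers and carton_b below 0.1 N and x of softener in the frame of tray_green between -0.045 and 0.045 m and y of softener in the frame of tray_green between -0.09 and 0.09 m and z of softener in the frame of tray_green between 0 and 0.01 m and contact force between the fingers and softener below 0.1 N); the robot touches nothing.
It fails at once if the mug is pushed more than 20 mm or tipped (distance of mug from where it was at the start of the episode above 0.02 m or angle between mug's own z axis and vertical above 0.3 rad).
It fails at once if the yellow token cup is pushed more than 20 mm or tipped (distance of token_cup from where it was at the start of the episode above 0.02 m or angle between token_cup's own z axis and vertical above 0.3 rad).
It fails at once if a product is knocked over (more than about 57 degrees from upright) (angle between any of spray_a, spray_b, carton_a, carton_b, softener's own z axis and vertical above 1 rad).
It fails at once if a product is dropped or thrown (faster than 0.7 m/s out of the grip) ((contact force between the fingers and spray_a below 0.05 N and linear speed of spray_a above 0.7 m/s) or (contact force between the fingers and spray_b below 0.05 N and linear speed of spray_b above 0.7 m/s) or (contact force between the fingers and carton_a below 0.05 N and linear speed of carton_a above 0.7 m/s) or (contact force between the fingers and carton_b below 0.05 N and linear speed of carton_b above 0.7 m/s) or (contact force between the fingers and softener below 0.05 N and linear speed of softener above 0.7 m/s)).
It also fails if it takes over 126 s, if anything falls off the work surface, if the arm or the gripper's body presses on something with over 40 N, if the wrist force passes 120 N, or if a joint passes its speed limit or range.

ROBOT

A 6-joint arm with a two-finger parallel gripper is mounted at the origin on the work surface. World frame = base frame: x ahead of the robot, y to its left, z up, the work surface at z = 0. Lengths are in m, angles in rad, forces in N, time in s.
With the tool pointing down it reaches from about 0.275 to 0.75 m from the base axis. Payload 10.2 kg.
Tool frame: the origin (TCP) lies at the very end of the fingers, on their centre line; the grasp point (between the pads) lies r.grip_point_offset behind it (r.grip_point_offset is the distance from the TCP to the grasp point, in m); z points along the fingers, y is the line along which they close (so a half turn about z gives the same grasp; the last joint's range is limited). The gripper opens to 85 mm and grips with 20 to 120 N. Pads are 22 mm wide; open, the fingers measure 114 mm over their backs; the gripper's body (76 mm by 85 mm) begins 54 mm behind the grasp point. The pads swing forward as they close: fully open they stand 13 mm farther back than shut.
Start: joints at [0.892, 0.313, 1.498, -0, 1.331, -0.223], TCP at [0.231, 0.471, 0.231] pointing down, gripper open.
Joint ranges: [-2.94, 2.94], [-0.97, 2.17], [0.19, 2.56], [-1.23, 4.37], [0.02, 3.11], [-2.88, 2.88]. Speed limits (rad/s): [2.39, 2.39, 3.01, 3.14, 3.14, 3.14].

INTERFACE

Orientations are given as a unit quaternion [x, y, z, w].
In Python, from rig import r gives the robot as it stands.
- The arm moves only by the shell command python3 -m creep 'ROWS' [FORCE]. ROWS is JSON, a list of rows, each a list of 3 entries, a list of its own where there are three numbers: the shift along the world's x, y, z in units of 25 mm (1.0 is 25 mm), then the turn, a rotation vector about the world's x, y, z in rad, then the opening in per cent of the stroke, from 0 (shut) to 100 (fully open). A call has 1 to 5 rows; each row is the pose to reach, as a shift and turn from the pose commanded when the call began; what a row does not reach only later rows make up. A row lasts 1/10 s, in which the tool goes at most 50 mm and 8.59 degrees, less where a joint would pass 70% of its speed; a pose out of reach is approached as far as the arm can. A call with a gripper value outside its range is refused whole. The fingers move at their own pace and stop on an object; FORCE is the grip in N (left out, the last holds). Time passes only in rows, so rows that repeat a pose let the fingers close. It gives the time, the measured TCP pose, the force, the opening and the grip force at its end, in the units of the state.
- r.get_obs(): the state, without advancing time (a new reading comes with each control period).
- r.camera(name): name is "scene" or "side" or "wrist"; returns a dict with "pixels" (400x640x3 uint8, red, green, blue), "range_z" (400x640 float32, m along the optical axis (not along the pixel's ray), 0 where there is no reading), "intrinsics" (3x3 intrinsics, pixels), "T" (4x4, takes a point from camera to world coordinates). Camera axes: x right, y down, z forward; pixel columns grow to the right and rows downward; lengths in m; the calibration is good to about 2 mm. A picture is of the moment at which its call begins.
- r.job_done(): hands the job in; it is judged then, once.
The state is a dict: "time_s": time; "joint_positions": joint angles; "dq": joint speeds; "effort": joint torques, N m; "tool_pos": TCP position; "ee_rot": TCP orientation; "wrist_force": force on the tool from outside, world axes, zero at the start; "moment": the same for the moment, N m; "gripper_width": finger opening in m; "grasp_force": force on a finger pad.
Only numpy, scipy, OpenCV 4.12 (cv2) and the standard library are available. Lean on these libraries where they do the work, as an engineer would, in place of code of your own. Each camera call takes 0.05 s, during which the arm holds its last target. There are 200 camera calls.

## Working session

There is one attempt and no reset: what is moved stays moved. The work goes in short steps, Python scripts to look and compute and a shell command to move; the robot and the scene stay as the last step left them, time stands still between calls to the robot, and variables do not carry over. Pictures are saved under pics/ and viewed, at most 14 in all, crops included, and the job is handed in when it is done.

```bash
mkdir -p pics; ls
python3 - <<'E'
from rig import r
import cv2
o=r.get_obs();print({k:o[k] for k in('time_s','tool_pos','ee_rot','gripper_width')},r.grip_point_offset)
for n in('scene','side'):
    c=r.camera(n);cv2.imwrite(f'pics/{n}0.png',c['pixels'][:,:,::-1]);print(n,c['T'].round(3).tolist())
E
```

```text
pics
{'time_s': 0.0, 'tool_pos': array([0.23094221, 0.47119899, 0.23073458]), 'ee_rot': array([ 2.25934663e-01,  9.74142247e-01, -5.78020560e-04, -2.76427664e-04]), 'gripper_width': 0.08563829211395892} 0.0187
scene [[0.52, 0.668, -0.532, 1.221], [0.854, -0.401, 0.33, -0.434], [0.007, -0.626, -0.779, 1.109], [0.0, 0.0, 0.0, 1.0]]
side [[0.983, -0.101, 0.155, 0.339], [-0.185, -0.523, 0.832, -1.058], [-0.003, -0.846, -0.533, 0.703], [0.0, 0.0, 0.0, 1.0]]
```

View pics/scene0.png

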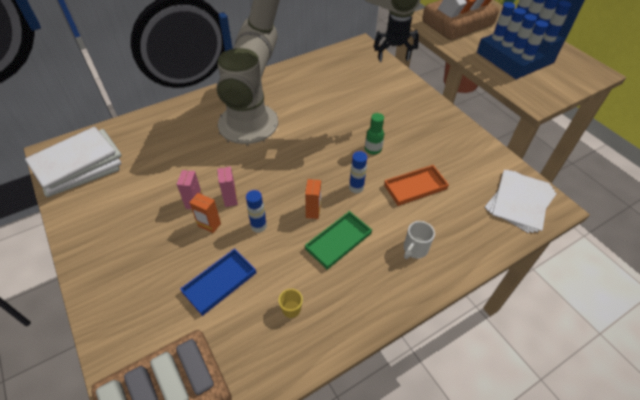

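View pics/side0.png

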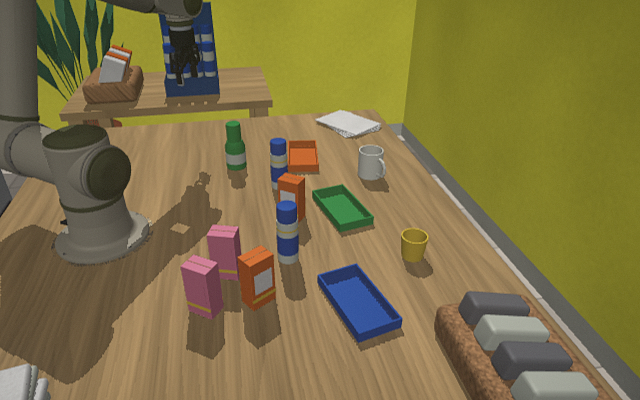

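The scene view shows the orange cartons at (205,213) and (313,199), the sprays at (257,210) and (358,171), and the softener at (375,135). The blue, green and orange trays are at (219,282), (338,240) and (416,185), and two pink look-alikes are at (189,189) and (227,187). The side view agrees.

```bash
cat > h.py <<'E'
import cv2, numpy as np
from rig import r
HUE=dict(blue=(105,130),orange=(3,16),green=(50,85),pink=(150,178),yellow=(22,32))
def cloud(n,col,zlo,zhi,smin=110):
    """world points of one colour between two heights; rays cast with the range picture"""
    c=r.camera(n);h=cv2.cvtColor(c['pixels'],cv2.COLOR_RGB2HSV);lo,hi=HUE[col]
    m=(h[...,0]>=lo)&(h[...,0]<=hi)&(h[...,1]>smin)&(h[...,2]>40)&(c['range_z']>0)
    v,u=np.nonzero(m);d=c['range_z'][v,u]
    p=np.c_[np.linalg.solve(c['intrinsics'],np.c_[u,v,np.ones(len(u))].T).T*d[:,None],np.ones(len(u))]@c['T'].T
    p=p[:,:3];return p[(p[:,2]>zlo)&(p[:,2]<zhi)&(p[:,0]>.1)&(p[:,0]<.85)&(abs(p[:,1])<.7)]
def clusters(p,nmin=12,cell=.006):
    """top-down blobs -> min-area rectangles: centre, sizes, angle of long side, mean z"""
    g=np.zeros((260,260),np.uint8);i=((p[:,:2]+[0,.75])/cell).astype(int);g[i[:,1],i[:,0]]=1
    _,L=cv2.connectedComponents(cv2.dilate(g,np.ones((3,3))));l=L[i[:,1],i[:,0]];out=[]
    for k in np.unique(l):
        q=p[l==k]
        if len(q)<nmin: continue
        b=cv2.boxPoints(cv2.minAreaRect((q[:,:2]*1000).astype(np.float32)))
        e=[b[1]-b[0],b[2]-b[1]];e.sort(key=np.linalg.norm)
        out.append((b.mean(0).round(1),[round(float(np.linalg.norm(x)),1) for x in e],round(np.degrees(np.arctan2(e[1][1],e[1][0]))%180,1),round(q[:,2].mean()*1000,1),len(q)))
    return sorted(out,key=lambda o:o[0][1])
E
python3 - <<'E'
from h import *
for n in('scene','side'):
    for col,lo,hi in(('blue',.144,.16),('green',.144,.16),('orange',.115,.126),('pink',.1,.126),('blue',.018,.032),('green',.018,.032),('orange',.018,.032),('yellow',.03,.07)):
        print(n,col,lo)
        for o in clusters(cloud(n,col,lo,hi)): print('  ',*o)
E
```

```text
scene blue 0.144
   [ 455.7 -176.7] [37.8, 40.2] 47.9 150.7 147
   [482.1 169.6] [40.1, 42.6] 148.1 151.1 126
scene green 0.144
   [361.2 324. ] [33.7, 37.9] 143.2 151.0 78
scene orange 0.115
   [ 370.1 -305.2] [44.6, 62.3] 33.9 120.7 259
   [489.5  -2.2] [42.1, 63.1] 142.2 121.4 232
scene pink 0.1
   [ 281.2 -311.7] [22.9, 47.5] 103.5 110.2 12
scene blue 0.018
   [ 572.7 -359. ] [99.0, 185.5] 103.3 23.8 318
scene green 0.018
   [629.7   4.1] [97.7, 187.3] 101.4 23.9 250
scene orange 0.018
   [ 384.7 -312.9] [34.3, 70.7] 65.0 24.8 61
   [512. -17.] [19.0, 44.7] 67.4 25.3 42
   [577.2 344.2] [104.0, 194.6] 81.0 24.7 381
scene yellow 0.03
   [ 746.9 -224.8] [61.1, 61.1] 126.4 49.8 297
side blue 0.144
   [ 450.4 -180.6] [42.5, 45.0] 81.4 149.4 211
   [476.8 169.3] [41.0, 45.5] 31.5 149.3 107
side green 0.144
   [355.4 322.7] [41.1, 44.6] 125.0 149.9 83
side orange 0.115
   [ 367.2 -307.8] [45.4, 61.8] 29.6 119.7 454
   [486.5  -4.3] [47.1, 61.7] 139.7 119.8 224
side pink 0.1
   [ 257.3 -332. ] [31.9, 67.8] 178.5 113.1 31
   [ 299.4 -228.6] [5.7, 57.4] 159.3 108.5 17
side blue 0.018
   [ 569.4 -359.3] [100.6, 191.5] 103.5 23.1 757
   [ 447.2 -196.8] [15.3, 44.4] 172.5 30.0 28
side green 0.018
   [624.8   3.5] [100.6, 193.8] 101.5 23.2 361
   [352.  299.7] [20.6, 54.1] 175.7 20.1 20
side orange 0.018
   [ 693.5 -548.4] [4.9, 177.6] 89.0 24.9 284
   [ 245.  -331.4] [3.7, 51.0] 146.7 25.6 17
   [ 364.6 -324.6] [33.3, 67.9] 176.6 23.9 91
   [ 309.6 -231. ] [13.3, 42.4] 4.4 24.9 19
   [508.3 -21.3] [4.6, 36.6] 50.4 24.5 33
   [575.9 341.7] [95.3, 199.2] 81.5 23.3 185
side yellow 0.03
   [ 743.7 -226.7] [61.5, 65.6] 78.9 47.5 531
```

```bash
python3 -m creep '[[[5.1,-5.9,0],[0,0,0],100],[[5.1,-5.9,0],[0,0,0],100],[[5.1,-5.9,0],[0,0,0],100],[[5.1,-5.9,0],[0,0,0],100],[[5.1,-5.9,0],[0,0,0],100]]' 50
python3 -m creep '[[[0,0,-1.6],[0,0,0],100],[[0,0,-3.2],[0,0,0],100],[[0,0,-4.4],[0,0,0],100],[[0,0,-5.0],[0,0,0],100],[[0,0,-5.0],[0,0,0],100]]'
python3 - <<'E'
from rig import r
import cv2
cv2.imwrite('pics/w1.png',r.camera('wrist')['pixels'][:,:,::-1])
E
```

```text
time_s: 1.4
tool_pos: [0.3615, 0.3207, 0.2313]
ee_rot: [0.229, 0.974, -0.0, 0.0]
wrist_force: [0.3, -0.9, 0.7]
gripper_width: 0.0853
grasp_force: 0.0
time_s: 1.9
tool_pos: [0.3574, 0.3238, 0.1046]
ee_rot: [0.226, 0.974, -0.001, -0.002]
wrist_force: [-0.6, 0.4, 0.6]
gripper_width: 0.0857
grasp_force: 0.0
```

View pics/w1.png

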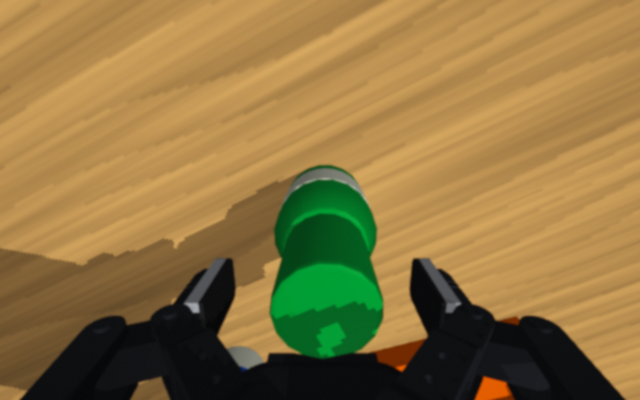

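The green cap (327,310) is centred between the pads (215 and 430), so I'll grip and lift.

```bash
python3 -m creep '[[[0,0,0],[0,0,0],0],[[0,0,0],[0,0,0],0],[[0,0,0],[0,0,0],0],[[0,0,0],[0,0,0],0],[[0,0,0],[0,0,0],0]]' 50
python3 -m creep '[[[0,0,0],[0,0,0],0],[[0,0,0.3],[0,0,0],0],[[0,0,1],[0,0,0],0],[[0,0,2],[0,0,0],0],[[0,0,3],[0,0,0],0]]'
python3 -m creep '[[[0,0,1.4],[0,0,0],0],[[0,0,2.8],[0,0,0],0],[[0,0,4],[0,0,0],0],[[0,0,4.4],[0,0,0],0],[[0,0,4.4],[0,0,0],0]]'
```

```text
time_s: 2.45
tool_pos: [0.3591, 0.3242, 0.1073]
ee_rot: [0.226, 0.974, 0.001, 0.001]
wrist_force: [-0.7, 1.0, 6.4]
gripper_width: 0.0441
grasp_force: 50.6
time_s: 2.95
tool_pos: [0.3582, 0.3237, 0.1823]
ee_rot: [0.226, 0.974, -0.0, -0.0]
wrist_force: [0.5, 0.9, -3.4]
gripper_width: 0.044
grasp_force: 51.6
time_s: 3.45
tool_pos: [0.3587, 0.324, 0.2918]
ee_rot: [0.226, 0.974, 0.001, 0.001]
wrist_force: [-0.7, -1.0, -3.2]
gripper_width: 0.0439
grasp_force: 51.9
```

```bash
python3 -m creep '[[[0.5,-0.6,0],[0,0,0],0],[[1.3,-1.5,0],[0,0,0],0],[[2.3,-2.7,0],[0,0,0],0],[[3.3,-3.9,0],[0,0,0],0],[[4.3,-5.1,0],[0,0,0],0]]'
python3 -m creep '[[[1,-1.2,0],[0,0,0],0],[[2,-2.4,0],[0,0,0],0],[[3,-3.6,0],[0,0,0],0],[[4,-4.8,0],[0,0,0],0],[[5,-6,0],[0,0,0],0]]'
python3 -m creep '[[[0.8,-0.9,0],[0,0,0],0],[[1.2,-1.4,0],[0,0,0],0],[[1.4,-1.7,0],[0,0,0],0],[[1.4,-1.7,0],[0,0,0],0],[[1.4,-1.7,0],[0,0,0],0]]'
python3 -m creep '[[[0,0,-1],[0,0,0],0],[[0,0,-2.4],[0,0,0],0],[[0,0,-3.8],[0,0,0],0],[[0,0,-5],[0,0,0],0],[[0,0,-6],[0,0,0],0]]'
python3 -m creep '[[[0,0,-0.5],[0,0,0],0],[[0,0,-0.8],[0,0,0],0],[[0,0,-1],[0,0,0],0],[[0,0,-1.1],[0,0,0],0],[[0,0,-1.15],[0,0,0],0]]'
python3 -m creep '[[[0,0,-0.05],[0,0,0],0],[[0,0,-0.1],[0,0,0],0],[[0,0,-0.1],[0,0,0],0],[[0,0,-0.1],[0,0,0],0]]'
```

```text
time_s: 3.95
tool_pos: [0.4663, 0.195, 0.2891]
ee_rot: [0.226, 0.974, -0.001, -0.002]
wrist_force: [-0.1, 1.2, -2.7]
gripper_width: 0.0441
grasp_force: 51.8
time_s: 4.45
tool_pos: [0.5914, 0.045, 0.2887]
ee_rot: [0.226, 0.974, -0.0, -0.002]
wrist_force: [0.8, 0.6, -2.3]
gripper_width: 0.0441
grasp_force: 51.8
time_s: 4.95
tool_pos: [0.6256, 0.0046, 0.2906]
ee_rot: [0.226, 0.974, 0.0, -0.001]
wrist_force: [-0.2, 0.2, -2.9]
gripper_width: 0.0444
grasp_force: 51.9
time_s: 5.45
tool_pos: [0.6251, 0.0051, 0.1397]
ee_rot: [0.225, 0.974, 0.0, -0.001]
wrist_force: [0.8, -0.2, -2.6]
gripper_width: 0.044
grasp_force: 51.9
time_s: 5.95
tool_pos: [0.6264, 0.0039, 0.1132]
ee_rot: [0.226, 0.974, 0.0, 0.001]
wrist_force: [-0.4, 0.6, -2.9]
gripper_width: 0.0443
grasp_force: 51.9
time_s: 6.35
tool_pos: [0.6266, 0.0038, 0.1113]
ee_rot: [0.226, 0.974, 0.0, 0.001]
wrist_force: [-1.0, 1.0, 6.2]
gripper_width: 0.0439
grasp_force: 52.6
```

```bash
python3 -m creep '[[[0,0,0],[0,0,0],100],[[0,0,0],[0,0,0],100],[[0,0,0],[0,0,0],100],[[0,0,0],[0,0,0],100],[[0,0,0],[0,0,0],100]]'
python3 -m creep '[[[0,0,0.5],[0,0,0],100],[[0,0,1.5],[0,0,0],100],[[0,0,3],[0,0,0],100],[[0,0,4.5],[0,0,0],100],[[0,0,5],[0,0,0],100]]'
python3 -m creep '[[[-1.5,-0.1,0],[0,0,-0.1],100],[[-3.2,-0.2,0],[0,0,-0.2],100],[[-4.8,-0.3,0],[0,0,-0.23],100],[[-5.5,-0.3,0],[0,0,-0.23],100],[[-5.5,-0.3,0],[0,0,-0.23],100]]'
python3 - <<'E'
from h import *
c=r.camera('wrist');cv2.imwrite('pics/w2.png',c['pixels'][:,:,::-1])
for o in clusters(cloud('wrist','orange',.112,.13)): print(*o)
print(r.get_obs()['tool_pos'])
E
```

```text
time_s: 6.85
tool_pos: [0.6261, 0.0039, 0.11]
ee_rot: [0.226, 0.974, 0.0, -0.0]
wrist_force: [-0.2, 0.1, -1.1]
gripper_width: 0.0853
grasp_force: 0.0
time_s: 7.35
tool_pos: [0.6272, 0.0038, 0.2404]
ee_rot: [0.226, 0.974, 0.0, 0.004]
wrist_force: [0.5, 0.4, 0.5]
gripper_width: 0.085
grasp_force: 0.0
time_s: 7.85
tool_pos: [0.4872, -0.0035, 0.2358]
ee_rot: [0.336, 0.942, -0.0, 0.0]
wrist_force: [0.8, 0.2, -0.7]
gripper_width: 0.0856
grasp_force: 0.0
[ 375.9 -303.3] [44.4, 46.3] 32.2 119.2 1883
[ 305.1 -204.4] [15.9, 61.0] 140.5 120.4 72
[488.6  -3.2] [42.1, 60.2] 142.5 120.0 3068
[ 0.48917032 -0.00372554  0.23543175]
```

View pics/w2.png

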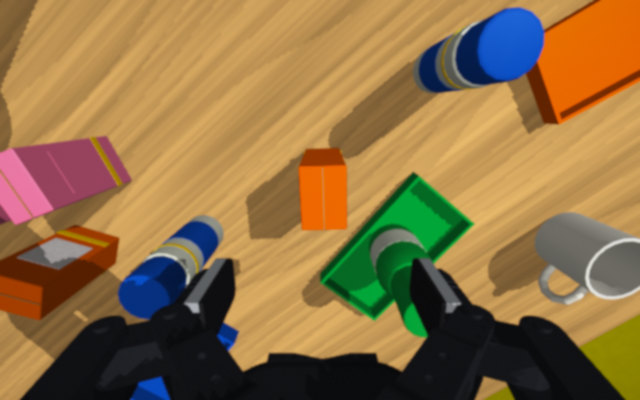

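The softener stands upright in the green tray at (400,270). The carton top at (323,190) is square to the fingers and in line with them.

```bash
python3 -m creep '[[[0,0,-1.5],[0,0,0],100],[[0,0,-3],[0,0,0],100],[[0,0,-4.8],[0,0,0],100],[[0,0,-6.2],[0,0,0],100],[[0,0,-6.7],[0,0,0],100]]'
python3 -m creep '[[[0,0,0],[0,0,0],100],[[0,0,0],[0,0,0],0],[[0,0,0],[0,0,0],0],[[0,0,0],[0,0,0],0],[[0,0,0],[0,0,0],0]]' 50
python3 -m creep '[[[0,0,0],[0,0,0],0],[[0,0,0],[0,0,0],0],[[0,0,0.5],[0,0,0],0],[[0,0,1.5],[0,0,0],0],[[0,0,2.8],[0,0,0],0]]'
python3 -m creep '[[[0,0,1.4],[0,0,0],0],[[0,0,2.8],[0,0,0],0],[[0,0,4],[0,0,0],0],[[0,0,4.4],[0,0,0],0],[[0,0,4.4],[0,0,0],0]]'
```

```text
time_s: 8.45
tool_pos: [0.4878, -0.0032, 0.0638]
ee_rot: [0.336, 0.942, -0.0, -0.003]
wrist_force: [0.5, -0.5, 0.7]
gripper_width: 0.0851
grasp_force: 0.0
time_s: 8.95
tool_pos: [0.4892, -0.0038, 0.0686]
ee_rot: [0.336, 0.942, 0.0, 0.001]
wrist_force: [-1.0, -0.4, 4.9]
gripper_width: 0.0416
grasp_force: 49.6
time_s: 9.45
tool_pos: [0.4877, -0.0034, 0.1376]
ee_rot: [0.336, 0.942, -0.0, -0.001]
wrist_force: [0.9, -0.2, -2.7]
gripper_width: 0.0417
grasp_force: 49.8
time_s: 9.95
tool_pos: [0.4888, -0.0036, 0.248]
ee_rot: [0.336, 0.942, 0.0, 0.001]
wrist_force: [0.5, 1.0, -3.0]
gripper_width: 0.0415
grasp_force: 50.0
```

```bash
python3 -m creep '[[[0.1,0.6,0],[0,0,-0.06],0],[[0.4,1.7,0],[0,0,-0.18],0],[[0.7,3,0],[0,0,-0.3],0],[[1,4.3,0],[0,0,-0.42],0],[[1.4,5.7,0],[0,0,-0.54],0]]'
python3 -m creep '[[[0.3,1.5,0],[0,0,-0.12],0],[[0.7,3,0],[0,0,-0.24],0],[[1,4.5,0],[0,0,-0.36],0],[[1.4,6,0],[0,0,-0.46],0],[[1.7,7.2,0],[0,0,-0.51],0]]'
python3 -m creep '[[[0.4,1.3,0],[0,0,0],0],[[0.6,2.2,0],[0,0,0],0],[[0.7,2.7,0],[0,0,0],0],[[0.7,2.8,0],[0,0,0],0],[[0.7,2.8,0],[0,0,0],0]]'
python3 -m creep '[[[0,0,-1],[0,0,0],0],[[0,0,-2.4],[0,0,0],0],[[0,0,-3.8],[0,0,0],0],[[0,0,-5],[0,0,0],0],[[0,0,-6],[0,0,0],0]]'
python3 -m creep '[[[0,0,-0.4],[0,0,0],0],[[0,0,-0.7],[0,0,0],0],[[0,0,-0.9],[0,0,0],0],[[0,0,-0.95],[0,0,0],0],[[0,0,-0.95],[0,0,0],0]]'
```

```text
time_s: 10.45
tool_pos: [0.523, 0.14, 0.2452]
ee_rot: [0.577, 0.816, -0.001, -0.001]
wrist_force: [0.3, -0.4, -2.6]
gripper_width: 0.0418
grasp_force: 50.1
time_s: 10.95
tool_pos: [0.5657, 0.3208, 0.2444]
ee_rot: [0.764, 0.645, -0.002, -0.001]
wrist_force: [-0.2, -0.1, -2.9]
gripper_width: 0.0413
grasp_force: 50.0
time_s: 11.45
tool_pos: [0.5833, 0.3887, 0.2454]
ee_rot: [0.763, 0.647, -0.001, -0.0]
wrist_force: [-0.9, -0.6, -3.2]
gripper_width: 0.0416
grasp_force: 50.1
time_s: 11.95
tool_pos: [0.583, 0.3874, 0.0952]
ee_rot: [0.763, 0.646, -0.001, -0.0]
wrist_force: [1.2, -0.4, -2.7]
gripper_width: 0.0415
grasp_force: 50.1
time_s: 12.45
tool_pos: [0.5839, 0.389, 0.0746]
ee_rot: [0.763, 0.646, 0.001, 0.0]
wrist_force: [0.7, 0.8, -2.9]
gripper_width: 0.0417
grasp_force: 50.0
```

```bash
python3 -m creep '[[[0,0,-0.04],[0,0,0],0],[[0,0,-0.08],[0,0,0],0],[[0,0,-0.1],[0,0,0],0],[[0,0,-0.1],[0,0,0],0]]'
```

```text
time_s: 12.85
tool_pos: [0.5839, 0.3892, 0.0726]
ee_rot: [0.763, 0.646, 0.001, 0.0]
wrist_force: [-2.4, 0.3, 5.4]
gripper_width: 0.0418
grasp_force: 50.8
```

```bash
python3 -m creep '[[[0,0,0],[0,0,0],100],[[0,0,0],[0,0,0],100],[[0,0,0],[0,0,0],100],[[0,0,0],[0,0,0],100],[[0,0,0],[0,0,0],100]]'
python3 -m creep '[[[0,0,0.5],[0,0,0],100],[[0,0,1.5],[0,0,0],100],[[0,0,3],[0,0,0],100],[[0,0,4.8],[0,0,0],100],[[0,0,6.4],[0,0,0],100]]'
python3 -m creep '[[[-0.6,-1.2,0],[0,0,0],100],[[-1.3,-2.8,0],[0,0,0],100],[[-2,-4.4,0],[0,0,0],100],[[-2.8,-6,0],[0,0,0],100],[[-3.5,-7.5,0],[0,0,0],100]]'
python3 -m creep '[[[-0.5,-1,0],[0,0,0],100],[[-0.7,-1.3,0],[0,0,0],100],[[-0.7,-1.3,0],[0,0,0],100]]'
python3 - <<'E'
from h import *
c=r.camera('wrist');cv2.imwrite('pics/w3.png',c['pixels'][:,:,::-1])
for o in clusters(cloud('wrist','blue',.143,.16)): print(*o)
print(r.get_obs()['tool_pos'])
E
```

```text
time_s: 13.35
tool_pos: [0.5836, 0.3889, 0.0712]
ee_rot: [0.763, 0.646, -0.0, -0.0]
wrist_force: [0.4, -0.9, -1.4]
gripper_width: 0.0853
grasp_force: 0.0
time_s: 13.85
tool_pos: [0.5835, 0.3889, 0.2348]
ee_rot: [0.763, 0.646, 0.001, 0.0]
wrist_force: [1.0, 0.5, -0.6]
gripper_width: 0.0853
grasp_force: 0.0
time_s: 14.35
tool_pos: [0.495, 0.1999, 0.2324]
ee_rot: [0.763, 0.646, 0.001, 0.0]
wrist_force: [1.3, 0.1, 0.5]
gripper_width: 0.0857
grasp_force: 0.0
time_s: 14.65
tool_pos: [0.4787, 0.1686, 0.2323]
ee_rot: [0.763, 0.646, 0.001, 0.0]
wrist_force: [-0.2, -0.2, 1.1]
gripper_width: 0.0854
grasp_force: 0.0
[478.3 171.1] [44.2, 45.4] 79.0 149.7 2551
[0.47911258 0.16964419 0.23173923]
```

View pics/w3.png

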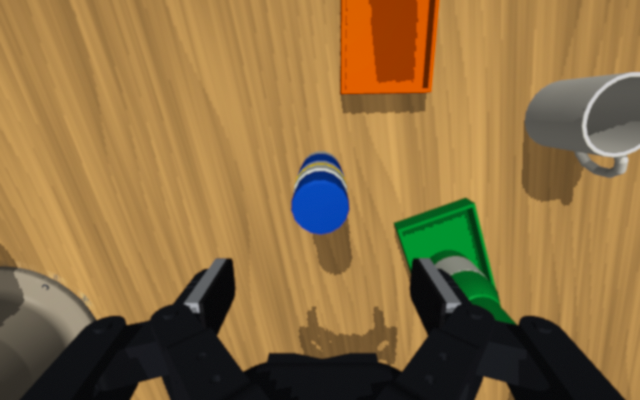

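Spray can (320,200) is centred under the gripper, so I'll grip it and carry it to the far end of the blue tray.

```bash
python3 -m creep '[[[0,0,-1.3],[0,0,0],100],[[0,0,-2.8],[0,0,0],100],[[0,0,-4],[0,0,0],100],[[0,0,-4.7],[0,0,0],100],[[0,0,-4.8],[0,0,0],100]]'
python3 -m creep '[[[0,0,0],[0,0,0],100],[[0,0,0],[0,0,0],0],[[0,0,0],[0,0,0],0],[[0,0,0],[0,0,0],0],[[0,0,0],[0,0,0],0]]' 50
python3 -m creep '[[[0,0,0],[0,0,0],0],[[0,0,0],[0,0,0],0],[[0,0,0.5],[0,0,0],0],[[0,0,1.5],[0,0,0],0],[[0,0,2.8],[0,0,0],0]]'
python3 -m creep '[[[0,0,1.4],[0,0,0],0],[[0,0,2.8],[0,0,0],0],[[0,0,3.8],[0,0,0],0],[[0,0,4.2],[0,0,0],0],[[0,0,4.2],[0,0,0],0]]'
```

```text
time_s: 15.25
tool_pos: [0.4779, 0.1697, 0.1092]
ee_rot: [0.763, 0.647, -0.002, -0.001]
wrist_force: [-0.1, -0.0, 1.5]
gripper_width: 0.0852
grasp_force: 0.0
time_s: 15.75
tool_pos: [0.4788, 0.1691, 0.1123]
ee_rot: [0.763, 0.646, 0.0, 0.0]
wrist_force: [-1.6, 0.2, 5.5]
gripper_width: 0.0459
grasp_force: 50.5
time_s: 16.25
tool_pos: [0.478, 0.1688, 0.1821]
ee_rot: [0.763, 0.646, -0.001, -0.001]
wrist_force: [-0.5, 0.3, -2.0]
gripper_width: 0.0459
grasp_force: 51.7
time_s: 16.75
tool_pos: [0.4788, 0.1689, 0.2873]
ee_rot: [0.763, 0.646, 0.001, 0.001]
wrist_force: [0.3, 0.1, -1.8]
gripper_width: 0.0458
grasp_force: 51.7
```

```bash
python3 -m creep '[[[0.1,-0.5,0],[0,0,0],0],[[0.3,-1.5,0],[0,0,0],0],[[0.5,-2.9,0],[0,0,0],0],[[0.8,-4.3,0],[0,0,0],0],[[1,-5.7,0],[0,0,0],0]]'
python3 -m creep '[[[0.3,-1.5,0],[0,0,0],0],[[0.5,-3,0],[0,0,0],0],[[0.8,-4.5,0],[0,0,0],0],[[1,-6,0],[0,0,0],0],[[1.3,-7.5,0],[0,0,0],0]]'
python3 -m creep '[[[0.3,-1.5,0],[0,0,0],0],[[0.5,-3,0],[0,0,0],0],[[0.8,-4.5,0],[0,0,0],0],[[1,-6,0],[0,0,0],0],[[1.3,-7.2,0],[0,0,0],0]]'
python3 -m creep '[[[0.2,-1,0],[0,0,0],0],[[0.3,-1.7,0],[0,0,0],0],[[0.5,-2.2,0],[0,0,0],0],[[0.5,-2.5,0],[0,0,0],0],[[0.5,-2.5,0],[0,0,0],0]]'
python3 -m creep '[[[0,0,-1],[0,0,0],0],[[0,0,-2.4],[0,0,0],0],[[0,0,-3.8],[0,0,0],0],[[0,0,-5],[0,0,0],0],[[0,0,-6],[0,0,0],0]]'
python3 -m creep '[[[0,0,-0.3],[0,0,0],0],[[0,0,-0.6],[0,0,0],0],[[0,0,-0.7],[0,0,0],0],[[0,0,-0.75],[0,0,0],0],[[0,0,-0.75],[0,0,0],0]]'
```

```text
time_s: 17.25
tool_pos: [0.5032, 0.0243, 0.2847]
ee_rot: [0.763, 0.646, -0.001, -0.001]
wrist_force: [0.4, 0.5, -1.4]
gripper_width: 0.0458
grasp_force: 51.7
time_s: 17.75
tool_pos: [0.5353, -0.1634, 0.2846]
ee_rot: [0.763, 0.646, -0.001, -0.001]
wrist_force: [0.4, -0.1, -1.6]
gripper_width: 0.0462
grasp_force: 51.7
time_s: 18.25
tool_pos: [0.5674, -0.344, 0.284]
ee_rot: [0.764, 0.646, -0.0, -0.002]
wrist_force: [0.6, -0.1, -1.1]
gripper_width: 0.0463
grasp_force: 51.7
time_s: 18.75
tool_pos: [0.5803, -0.4048, 0.2844]
ee_rot: [0.763, 0.646, -0.0, -0.001]
wrist_force: [-0.4, 0.3, -2.2]
gripper_width: 0.0457
grasp_force: 51.9
time_s: 19.25
tool_pos: [0.5804, -0.4025, 0.1342]
ee_rot: [0.763, 0.647, -0.0, -0.001]
wrist_force: [0.3, -0.4, -2.2]
gripper_width: 0.0458
grasp_force: 51.9
time_s: 19.75
tool_pos: [0.5813, -0.4038, 0.1184]
ee_rot: [0.763, 0.646, 0.0, 0.001]
wrist_force: [-0.8, 0.5, -2.9]
gripper_width: 0.0458
grasp_force: 51.9
```

```bash
python3 -m creep '[[[0,0,-0.04],[0,0,0],0],[[0,0,-0.08],[0,0,0],0],[[0,0,-0.1],[0,0,0],0],[[0,0,-0.1],[0,0,0],0]]'
```

```text
time_s: 20.15
tool_pos: [0.5813, -0.4039, 0.1164]
ee_rot: [0.763, 0.646, -0.0, 0.001]
wrist_force: [-2.0, 0.3, 5.0]
gripper_width: 0.046
grasp_force: 52.5
```

```bash
python3 -m creep '[[[0,0,0],[0,0,0],100],[[0,0,0],[0,0,0],100],[[0,0,0],[0,0,0],100],[[0,0,0],[0,0,0],100],[[0,0,0],[0,0,0],100]]'
python3 -m creep '[[[0,0,0.5],[0,0,0],100],[[0,0,1.5],[0,0,0],100],[[0,0,3],[0,0,0],100],[[0,0,4.2],[0,0,0],100],[[0,0,4.7],[0,0,0],100]]'
python3 -m creep '[[[-0.6,1,0],[0,0,0],100],[[-1.4,2.5,0],[0,0,0],100],[[-2.3,4,0],[0,0,0],100],[[-3.2,5.6,0],[0,0,0],100],[[-4.1,7.2,0],[0,0,0],100]]'
python3 -m creep '[[[-0.7,1.3,0],[0,0,0],100],[[-1,1.8,0],[0,0,0],100],[[-1,1.8,0],[0,0,0],100]]'
python3 - <<'E'
from h import *
c=r.camera('wrist');cv2.imwrite('pics/w4.png',c['pixels'][:,:,::-1])
for o in clusters(cloud('wrist','blue',.143,.16)): print(*o)
for o in clusters(cloud('wrist','orange',.112,.13)): print(*o)
print(r.get_obs()['tool_pos'])
E
```

```text
time_s: 20.65
tool_pos: [0.5811, -0.4036, 0.1149]
ee_rot: [0.763, 0.646, -0.0, -0.0]
wrist_force: [0.2, -1.0, 0.1]
gripper_width: 0.0856
grasp_force: 0.0
time_s: 21.15
tool_pos: [0.5817, -0.404, 0.2371]
ee_rot: [0.763, 0.646, 0.0, 0.003]
wrist_force: [0.1, 0.9, -0.2]
gripper_width: 0.0853
grasp_force: 0.0
time_s: 21.65
tool_pos: [0.4772, -0.2219, 0.232]
ee_rot: [0.763, 0.646, -0.0, -0.0]
wrist_force: [0.7, 0.1, 1.3]
gripper_width: 0.0854
grasp_force: 0.0
time_s: 21.95
tool_pos: [0.4529, -0.1771, 0.2328]
ee_rot: [0.762, 0.647, 0.0, -0.0]
wrist_force: [0.2, -0.1, 0.6]
gripper_width: 0.0851
grasp_force: 0.0
[ 586.2 -387.4] [17.1, 33.9] 169.8 152.3 535
[ 452.  -177.7] [44.9, 45.3] 97.4 149.8 2512
[ 370.3 -307.5] [42.8, 61.5] 31.6 119.6 2256
[ 296.5 -203.3] [18.8, 47.2] 135.5 119.9 13
[ 0.45391124 -0.17929459  0.23237046]
```

View pics/w4.png

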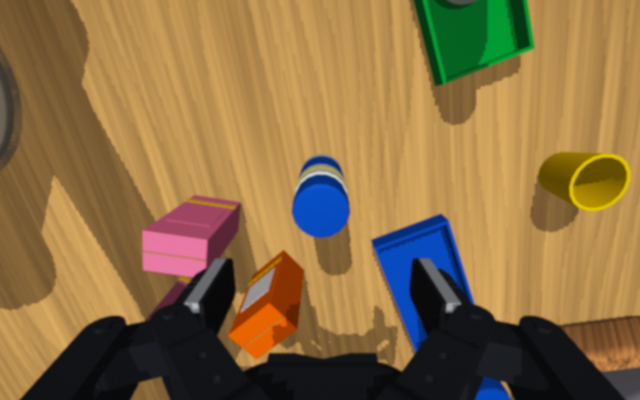

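Spray can (320,200) is centred; the other can and the yellow cup are undisturbed.

```bash
python3 -m creep '[[[0,0,-1.3],[0,0,0],100],[[0,0,-2.8],[0,0,0],100],[[0,0,-4],[0,0,0],100],[[0,0,-4.7],[0,0,0],100],[[0,0,-4.8],[0,0,0],100]]'
python3 -m creep '[[[0,0,0],[0,0,0],100],[[0,0,0],[0,0,0],0],[[0,0,0],[0,0,0],0],[[0,0,0],[0,0,0],0],[[0,0,0],[0,0,0],0]]' 50
python3 -m creep '[[[0,0,0],[0,0,0],0],[[0,0,0.4],[0,0,0],0],[[0,0,1.3],[0,0,0],0],[[0,0,2.5],[0,0,0],0],[[0,0,3],[0,0,0],0]]'
python3 -m creep '[[[0.4,-0.5,0],[0,0,0],0],[[1.2,-1.5,0],[0,0,0],0],[[2.1,-2.6,0],[0,0,0],0],[[3,-3.7,0],[0,0,0],0],[[3.7,-4.7,0],[0,0,0],0]]'
python3 -m creep '[[[0.4,-0.5,0],[0,0,0],0],[[0.6,-0.7,0],[0,0,0],0],[[0.6,-0.7,-0.4],[0,0,0],0],[[0.6,-0.7,-1],[0,0,0],0],[[0.6,-0.7,-1.6],[0,0,0],0]]'
python3 -m creep '[[[0,0,-0.5],[0,0,0],0],[[0,0,-0.9],[0,0,0],0],[[0,0,-1.1],[0,0,0],0],[[0,0,-1.15],[0,0,0],0],[[0,0,-1.15],[0,0,0],0]]'
```

```text
time_s: 22.6
tool_pos: [0.4529, -0.1788, 0.1102]
ee_rot: [0.763, 0.646, -0.001, -0.002]
wrist_force: [0.9, -0.4, 0.6]
gripper_width: 0.0855
grasp_force: 0.0
time_s: 23.1
tool_pos: [0.4537, -0.1788, 0.1135]
ee_rot: [0.763, 0.647, -0.0, 0.001]
wrist_force: [-2.7, 0.3, 5.5]
gripper_width: 0.046
grasp_force: 50.3
time_s: 23.6
tool_pos: [0.4543, -0.179, 0.1906]
ee_rot: [0.763, 0.646, 0.001, 0.002]
wrist_force: [-0.5, -0.4, -2.9]
gripper_width: 0.046
grasp_force: 51.8
time_s: 24.1
tool_pos: [0.547, -0.2972, 0.188]
ee_rot: [0.763, 0.646, 0.0, 0.0]
wrist_force: [-0.3, -0.4, -2.3]
gripper_width: 0.0459
grasp_force: 52.0
time_s: 24.6
tool_pos: [0.5606, -0.3125, 0.1468]
ee_rot: [0.763, 0.647, -0.0, -0.0]
wrist_force: [0.8, 0.7, -3.0]
gripper_width: 0.0462
grasp_force: 52.1
time_s: 25.1
tool_pos: [0.5612, -0.3136, 0.1191]
ee_rot: [0.763, 0.646, 0.0, 0.0]
wrist_force: [1.1, 0.1, -2.6]
gripper_width: 0.0457
grasp_force: 52.1
```

```bash
python3 -m creep '[[[0,0,-0.04],[0,0,0],0],[[0,0,-0.08],[0,0,0],0],[[0,0,-0.1],[0,0,0],0],[[0,0,-0.1],[0,0,0],0]]'
```

```text
time_s: 25.5
tool_pos: [0.5613, -0.3139, 0.1176]
ee_rot: [0.763, 0.646, 0.0, 0.001]
wrist_force: [-2.2, 0.7, 5.5]
gripper_width: 0.0459
grasp_force: 52.9
```

```bash
python3 -m creep '[[[0,0,0],[0,0,0],100],[[0,0,0],[0,0,0],100],[[0,0,0],[0,0,0],100],[[0,0,0],[0,0,0],100],[[0,0,0],[0,0,0],100]]'
python3 -m creep '[[[0,0,0.5],[0,0,0],100],[[0,0,1.5],[0,0,0],100],[[0,0,3],[0,0,0],100],[[0,0,4.2],[0,0,0],100],[[0,0,4.7],[0,0,0],100]]'
python3 -m creep '[[[-0.8,0,0],[0,0,-0.1],100],[[-2,0.1,0],[0,0,-0.22],100],[[-3.4,0.1,0],[0,0,-0.34],100],[[-4.8,0.2,0],[0,0,-0.46],100],[[-6.2,0.2,0],[0,0,-0.58],100]]'
python3 -m creep '[[[-1,0.1,0],[0,0,-0.12],100],[[-1.5,0.1,0],[0,0,-0.24],100],[[-1.5,0.1,0],[0,0,-0.27],100],[[-1.5,0.1,0],[0,0,-0.27],100]]'
python3 - <<'E'
from h import *
c=r.camera('wrist');cv2.imwrite('pics/w5.png',c['pixels'][:,:,::-1])
for o in clusters(cloud('wrist','orange',.112,.13)): print(*o)
o=r.get_obs();print(o['tool_pos'],o['ee_rot'])
E
```

```text
time_s: 26.0
tool_pos: [0.5611, -0.3136, 0.1162]
ee_rot: [0.763, 0.646, 0.0, -0.0]
wrist_force: [0.2, 0.4, 0.0]
gripper_width: 0.0856
grasp_force: 0.0
time_s: 26.5
tool_pos: [0.5618, -0.3141, 0.238]
ee_rot: [0.763, 0.646, 0.001, 0.003]
wrist_force: [0.7, 0.4, 0.4]
gripper_width: 0.0852
grasp_force: 0.0
time_s: 27.0
tool_pos: [0.4046, -0.308, 0.2333]
ee_rot: [0.917, 0.399, -0.0, -0.0]
wrist_force: [0.8, -0.0, 0.9]
gripper_width: 0.0853
grasp_force: 0.0
time_s: 27.4
tool_pos: [0.3689, -0.3061, 0.2337]
ee_rot: [0.961, 0.275, 0.0, -0.0]
wrist_force: [-0.9, 0.2, 0.2]
gripper_width: 0.0851
grasp_force: 0.0
[ 244.4 -320.9] [34.7, 71.2] 109.3 118.4 25
[ 370.1 -308.3] [42.1, 60.1] 32.0 120.0 3110
[ 311.9 -219.1] [39.4, 62.3] 1.1 120.0 50
[ 0.3691852  -0.30607926  0.23359016] [ 9.61256746e-01  2.75654586e-01  9.80893978e-06 -1.30480279e-04]
```

View pics/w5.png

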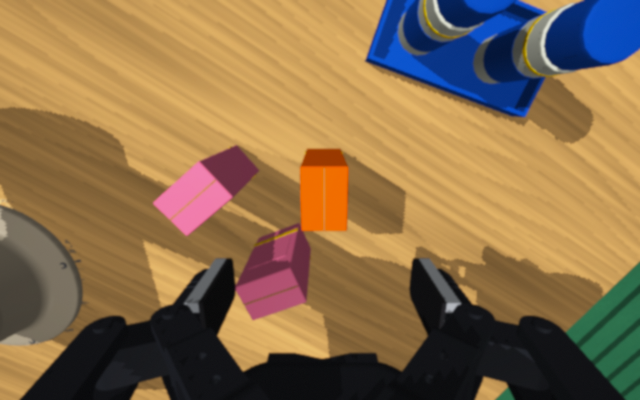

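Orange carton (324,190) is centred and aligned. Pink look-alikes at (200,200) and (275,285) are about 20 mm or more clear of the fingers' path, so I'll grip slightly higher. Both cans stand in the blue tray.

```bash
python3 -m creep '[[[0,-0.08,-1.5],[0,0,0],100],[[0,-0.08,-3],[0,0,0],100],[[0,-0.08,-4.6],[0,0,0],100],[[0,-0.08,-5.9],[0,0,0],100],[[0,-0.08,-6.4],[0,0,0],100]]'
python3 -m creep '[[[0,0,0],[0,0,0],100],[[0,0,0],[0,0,0],0],[[0,0,0],[0,0,0],0],[[0,0,0],[0,0,0],0],[[0,0,0],[0,0,0],0]]' 50
python3 -m creep '[[[0,0,0],[0,0,0],0],[[0,0,0],[0,0,0],0],[[0,0,0.5],[0,0,0],0],[[0,0,1.5],[0,0,0],0],[[0,0,2.8],[0,0,0],0]]'
python3 -m creep '[[[0,0,1.4],[0,0,0],0],[[0,0,2.6],[0,0,0],0],[[0,0,3.2],[0,0,0],0],[[0,0,3.2],[0,0,0],0]]'
```

```text
time_s: 28.0
tool_pos: [0.3682, -0.3067, 0.0706]
ee_rot: [0.961, 0.276, -0.001, -0.002]
wrist_force: [0.1, 0.3, 0.5]
gripper_width: 0.0855
grasp_force: 0.0
time_s: 28.5
tool_pos: [0.369, -0.3084, 0.0747]
ee_rot: [0.962, 0.274, 0.0, 0.001]
wrist_force: [-0.4, 1.2, 5.6]
gripper_width: 0.0414
grasp_force: 50.9
time_s: 29.0
tool_pos: [0.3681, -0.3074, 0.1439]
ee_rot: [0.962, 0.274, -0.0, -0.001]
wrist_force: [-0.3, -1.3, -1.5]
gripper_width: 0.0415
grasp_force: 51.2
time_s: 29.4
tool_pos: [0.369, -0.3086, 0.2257]
ee_rot: [0.962, 0.274, 0.001, 0.002]
wrist_force: [0.4, -0.2, -3.3]
gripper_width: 0.0415
grasp_force: 51.5
```

```bash
python3 -m creep '[[[0.2,0.5,0],[0,0,0],0],[[0.5,1.5,0],[0,0,0.05],0],[[0.9,2.8,0],[0,0,0.1],0],[[1.4,4.2,0],[0,0,0.15],0],[[1.8,5.6,0],[0,0,0.2],0]]'
python3 -m creep '[[[0.5,1.5,0],[0,0,0.05],0],[[1,3,0],[0,0,0.1],0],[[1.5,4.5,0],[0,0,0.15],0],[[2,6,0],[0,0,0.2],0],[[2.5,7.5,0],[0,0,0.25],0]]'
python3 -m creep '[[[0.5,1.5,0],[0,0,0.05],0],[[1,3,0],[0,0,0.1],0],[[1.5,4.5,0],[0,0,0.15],0],[[2,6,0],[0,0,0.2],0],[[2.4,7.3,0],[0,0,0.25],0]]'
python3 -m creep '[[[0.4,1.2,0],[0,0,0.05],0],[[0.8,2.3,0],[0,0,0.1],0],[[1.1,3.2,0],[0,0,0.14],0],[[1.3,3.8,0],[0,0,0.15],0],[[1.3,3.8,0],[0,0,0.15],0]]'
python3 - <<'E'
from h import *
o=r.get_obs();print(o['tool_pos'],o['ee_rot'])
cv2.imwrite('pics/s2.png',r.camera('scene')['pixels'][:,:,::-1])
E
```

```text
time_s: 29.9
tool_pos: [0.4134, -0.1657, 0.2223]
ee_rot: [0.929, 0.37, -0.001, -0.001]
wrist_force: [1.1, 0.1, -2.0]
gripper_width: 0.0414
grasp_force: 51.4
time_s: 30.4
tool_pos: [0.4755, 0.0219, 0.2224]
ee_rot: [0.876, 0.483, -0.001, -0.001]
wrist_force: [0.8, -0.7, -2.3]
gripper_width: 0.0414
grasp_force: 51.3
time_s: 30.9
tool_pos: [0.5353, 0.2046, 0.2219]
ee_rot: [0.808, 0.589, -0.001, -0.001]
wrist_force: [-0.5, -1.4, -2.2]
gripper_width: 0.041
grasp_force: 51.3
time_s: 31.4
tool_pos: [0.5676, 0.299, 0.2214]
ee_rot: [0.762, 0.647, -0.001, -0.001]
wrist_force: [0.2, 0.0, -2.5]
gripper_width: 0.0416
grasp_force: 51.3
[0.56756592 0.29898153 0.22142502] [ 0.76218396  0.64735837 -0.00141976 -0.00085742]
```

View pics/s2.png

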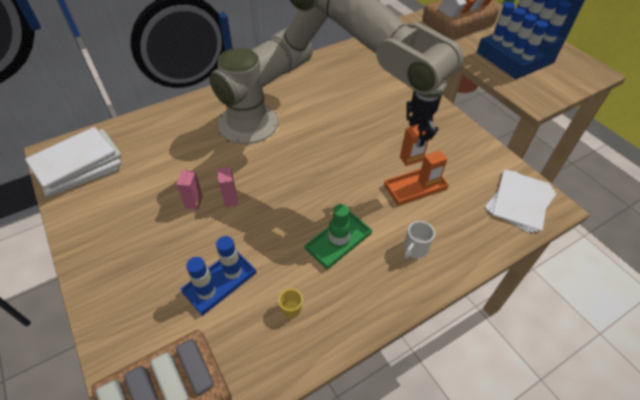

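Cans (200,278), (228,258) and the softener (340,227) stand in their trays, carton 2 is at (433,170), and carton 1 hangs over the free half of the orange tray. I'll lower it.

```bash
python3 -m creep '[[[0,0,-0.8],[0,0,0],0],[[0,0,-2],[0,0,0],0],[[0,0,-3.2],[0,0,0],0],[[0,0,-4.2],[0,0,0],0],[[0,0,-4.9],[0,0,0],0]]'
python3 -m creep '[[[0,0,-0.4],[0,0,0],0],[[0,0,-0.7],[0,0,0],0],[[0,0,-0.8],[0,0,0],0],[[0,0,-0.85],[0,0,0],0],[[0,0,-0.85],[0,0,0],0]]'
python3 -m creep '[[[0,0,-0.04],[0,0,0],0],[[0,0,-0.08],[0,0,0],0],[[0,0,-0.1],[0,0,0],0],[[0,0,-0.1],[0,0,0],0]]'
```

```text
time_s: 31.95
tool_pos: [0.5672, 0.2958, 0.0988]
ee_rot: [0.763, 0.646, -0.002, -0.001]
wrist_force: [-0.2, 0.8, -2.0]
gripper_width: 0.0414
grasp_force: 51.4
time_s: 32.45
tool_pos: [0.5689, 0.2969, 0.0806]
ee_rot: [0.763, 0.646, 0.0, 0.0]
wrist_force: [0.7, 0.7, -2.4]
gripper_width: 0.0417
grasp_force: 51.4
time_s: 32.85
tool_pos: [0.5688, 0.297, 0.0788]
ee_rot: [0.763, 0.646, 0.001, 0.0]
wrist_force: [-1.8, -1.1, 5.6]
gripper_width: 0.0416
grasp_force: 52.3
```

```bash
python3 -m creep '[[[0,0,0],[0,0,0],100],[[0,0,0],[0,0,0],100],[[0,0,0],[0,0,0],100],[[0,0,0],[0,0,0],100],[[0,0,0],[0,0,0],100]]'
python3 -m creep '[[[0,0,0.5],[0,0,0],100],[[0,0,1.5],[0,0,0],100],[[0,0,3],[0,0,0],100],[[0,0,4.8],[0,0,0],100],[[0,0,6.4],[0,0,0],100]]'
python3 -m creep '[[[-1,0,0.5],[0,0,0],100],[[-2.5,0,1],[0,0,0],100],[[-4,0,1],[0,0,0],100],[[-5,0,1],[0,0,0],100],[[-5,0,1],[0,0,0],100]]'
python3 - <<'E'
from h import *
for n in('scene','side'):
    for col,lo,hi in(('blue',.145,.165),('green',.145,.165),('orange',.117,.13)):
        for o in clusters(cloud(n,col,lo,hi)): print(n,col,*o)
cv2.imwrite('pics/s3.png',r.camera('side')['pixels'][:,:,::-1])
E
```

```text
time_s: 33.35
tool_pos: [0.5686, 0.2969, 0.0775]
ee_rot: [0.763, 0.646, -0.0, -0.0]
wrist_force: [-0.3, -0.1, -0.3]
gripper_width: 0.0855
grasp_force: 0.0
time_s: 33.85
tool_pos: [0.5685, 0.2969, 0.2409]
ee_rot: [0.763, 0.646, 0.001, 0.0]
wrist_force: [0.6, 0.6, 0.5]
gripper_width: 0.0854
grasp_force: 0.0
time_s: 34.35
tool_pos: [0.4413, 0.2973, 0.2644]
ee_rot: [0.762, 0.647, 0.001, 0.0]
wrist_force: [0.2, 0.2, -0.0]
gripper_width: 0.0857
grasp_force: 0.0
scene blue [ 583.1 -401.1] [40.9, 41.6] 92.3 154.0 225
scene blue [ 562.6 -311.3] [40.6, 41.2] 156.1 153.9 198
scene green [629.3   4.3] [36.3, 38.0] 16.1 154.5 149
scene orange [569.4 298.1] [45.2, 64.9] 79.0 125.1 228
scene orange [584.  391.6] [50.2, 64.6] 79.2 125.6 219
side blue [ 577.8 -403.8] [43.6, 47.0] 52.9 152.6 368
side blue [ 557.3 -314.9] [42.4, 46.2] 76.9 152.8 298
side green [622.5   5.7] [39.0, 48.3] 76.8 152.9 136
side orange [566.6 295.8] [40.8, 68.5] 80.5 123.9 137
side orange [581.3 389. ] [40.2, 68.1] 80.7 123.8 111
```

View pics/s3.png

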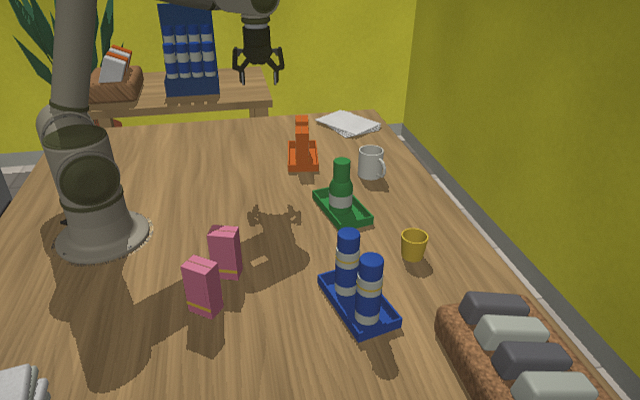

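All five products stand upright in their own trays: cans (345,262) and (370,290), softener (341,185), cartons (301,142). The gripper is clear, so I'm handing the job in.

```bash
python3 -c "from rig import r; print(r.job_done())"
```

```text
the job is handed in; nothing more can be done
None
```

All five products are standing upright and released in the trays of their own colour, with the mug, token cup and pink look-alikes left in place; I handed the job in at about 35 s, and no verdict was returned.

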